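Turn the brush carousel to its empty hook and hang up the red dauber

ROBOT

A 7-joint arm with a two-finger parallel gripper is mounted at the origin on the work surface. World frame = base frame: x ahead of the robot, y to its left, z up, the work surface at z = 0. Lengths are in m, angles in rad, forces in N, time in s.
With the tool pointing down it reaches from about 0.4 to 0.9 m from the base axis. Payload 5.5 kg.
Tool frame: the origin (TCP) lies between the finger pads; the fingertips stand 25 mm ahead of it and the grasp point (between the pads) lies 6 mm ahead of it (ctrl.nose_length is the distance from the TCP to the fingertips, in m); z points along the fingers, y is the direction in which the jaws open and shut (so a half turn about z gives the same grasp; the last joint's range is limited). The gripper opens to 92 mm and grips with 3 to 60 N. Pads are 19 mm wide; open, the fingers measure 130 mm over their backs; the gripper's body (75 mm by 190 mm) begins 47 mm behind the grasp point.
Start: joints at [1.443, 0.501, -0.427, 1.55, 0.221, 1.138, -0.21], TCP at [0.248, -0.601, 0.223] pointing down, gripper open.
Joint ranges: [-2.88, 2.88], [-0.31, 2.03], [-1.54, 1.56], [0.2, 2.42], [-1.41, 4.55], [0.19, 2.02], [-2.57, 2.57]. Speed limits (rad/s): [2.57, 2.57, 3.14, 3.14, 3.14, 3.14, 3.14].

INTERFACE

Orientations are given as a 3x3 rotation matrix whose columns are the frame's x, y, z axes.
In Python, from station import status, vision, order, ctrl gives the robot as it stands.
- The arm moves only by the shell command python3 -m jog 'ROWS' [FORCE]. ROWS is JSON, a list of rows, each an object of numbers: "claw": the opening in per cent of the stroke, from 0 (shut) to 100 (fully open); "dx", "dy", "dz": the shift along the tool's x, y, z in m; "rx", "ry", "rz": the turn, a rotation vector about the tool's x, y, z in degrees. A call has 1 to 20 rows; each row shifts and turns the commanded pose from where the row before left it, along the tool's axes as they then stand; what a row does not reach is not made up. A row lasts 1/12 s, in which the tool goes at most 41.7 mm and 7.16 degrees, less where a joint would pass 70% of its speed; a pose out of reach is approached as far as the arm can. A call with a gripper value outside its range is refused whole. The fingers move at their own pace and stop on an object; FORCE is the grip in N (left out, the last holds). Time passes only in rows, so rows that do not move let the fingers close. It gives the time, the measured TCP pose, the force and the opening at its end, in the units of the state.
- status.read_state(): the state, without advancing time (a new reading comes with each control period).
- vision.read_camera(name): name is "scene" or "top" or "wrist"; returns the picture (480x640x3 uint8, red, green, blue); there is no depth.
- vision.camera_params(name): a dict with "K" (3x3 intrinsics, pixels), "R" (3x3) and "t" (3): a world point X has camera coordinates R X + t; the wrist camera has in their place "T_tool_cam" (4x4, takes a point from camera to tool coordinates, whose origin is the TCP and whose axes are the flange's). Camera axes: x right, y down, z forward; pixel columns grow to the right and rows downward; lengths in m; the calibration is good to about 2 mm. A picture is of the moment at which its call begins: read the wrist's pose just before it. camera_params takes no time and is no camera call.
- order.close_job(): hands the job in, once; it reports no verdict.
The state is a dict: "time_s": time; "qpos": joint angles; "joint_vel": joint speeds; "tau": joint torques, N m; "ee_pos": TCP position; "orientation": TCP orientation; "ft_force": force on the tool from outside, world axes, zero at the start; "wrist_torque": the same for the moment, N m; "width": finger opening in m.
Only numpy, scipy, OpenCV 4.12 (cv2) and the standard library are available. Lean on these libraries where they do the work, as an engineer would, in place of code of your own. Each camera call takes 0.05 s, during which the arm holds its last target.

TASK

First turn the carousel by its red pin until it comes gently up against its stop, so that the empty brass hook faces squarely to the front of the stand. Then push the neck of the red-handled dauber all the way into that sprung hook, feeling for the back of the slot without forcing anything, and set it down so that it hangs upright by its shoulder; let go of it. Leave the hook at the front, and do not disturb the other things on the table.

Things in the scene. Friction and masses are not known exactly. Their poses are not given: they have to be found in the camera images.
- stand: Fixed stand of the rotary dauber rack: dark steel foot (radius 90 mm, 14 mm high) and a column. Origin on the table at the foot's centre; z up is the turning axis. Its own -x axis is its front, within 0.25 rad of the world's -x (towards the robot).
- front_mark (a point): Brass mark on top of the stand's foot, 70 mm from the turning axis, at the front. The carousel's hard stop is where the empty hook points exactly this way; turning clockwise (from above) runs up against it. The start is 0.6 to 1.5 rad counter-clockwise of it. Neither fingers nor dauber may press on the carousel or hook with 25 N (all contacts added up), so stop a push at about 10 N on the wrist.
- carousel: Turning head, origin on the axis at the hooks' top faces (140 mm above the table), z up. Green disc, radius 55, its top at z=0; hub radius 18, 20 mm high; four forked hooks. The empty brass one points along its own -x. The three steel ones hold fixed dark daubers, 105 mm out, 52 mm tall above z=0. Turning friction 0.08 N m; stays where left.
- turning_pin (a point): Red upright pin on the carousel's disc, radius 5 mm, 42 mm tall from the disc's top; this point is on its axis, 20 mm above the disc. It is 50 mm from the turning axis, at +1.942 rad from the carousel's +x axis (counter-clockwise from above). Push it sideways with shut fingers.
- hook_middle (a point): Point of the carousel 105 mm out along the empty hook, at its top face. The hook is clamped on a radial slide, setting not known (no slip below 70 N): with the neck at the back of the slot the dauber's axis is here, give or take 18 mm along the hook. Fork 10 mm thick, slot 15 mm wide, open outwards; flared mouth to 18 mm outwards of the seat, about 28 mm wide there.
- jaw_middle (a point): Middle point between the hook's two sprung steel jaws if the slide is at mid-setting; they lie 7.5 mm outwards of the seat, 4.5 to 10.5 mm below the top face, 10 mm apart at rest. Pushing the neck between them takes about 3 to 7 N; then they hold it and 7.5 mm further the rigid back is felt. A neck not past the jaws falls out.
- dauber: Red-handled dauber, 0.09 kg, round, standing on its bristles, z up; origin at the underside's centre. Bristles and back: radius 20 mm, z 0 to 30; brass neck: radius 6, z 30 to 54; handle: radius 14, z 54 to 106. The handle's underside (shoulder, z 54) rests on the hook's top face when hung. It starts to the robot's right; it and the yellow one may swap places.
- yellow_dauber: A dauber of the same shape with a yellow handle: leave alone. Origin at the underside's centre.
- tin: Black polish tin, radius 40 mm, 26 mm high: leave alone. Origin at the underside's centre.
- cup: White porcelain cup, radius 38 mm, 75 mm high: leave alone. Origin at the underside's centre.
- brush: Wooden-backed shine brush 55 x 150 x 44 mm: leave alone. Origin at the underside's centre.
- bottle: Amber bottle, radius 26 mm, 110 mm high: leave alone. Origin at the underside's centre.
- horn: Flat steel shoe horn, 155 mm long, 6 mm thick: leave alone. Origin on its underside.
Not all that is in view belongs to the job. Leave any blue or purple look-alike of the dauber alone.

How it is judged:
On the way:
1. the carousel is turned to its stop, the empty hook at the front (within 0.05 rad), while the red dauber still stands in its place (angle between the x axis of carousel and the x axis of stand, either way round below 0.05 rad and distance of dauber from where it was at the start of the episode below 0.02 m), for 0.2 s.
At the end, for the whole second after the job is handed in: Carousel within 0.06 rad of the stop, empty hook in front; the red dauber hangs in it: axis 84 to 126 mm out from the turning axis, within 4 mm of the hook's middle line, shoulder on the top face (-3 to +2.5 mm), upright within 0.08 rad, at rest (under 0.02 m/s), released (angle between the x axis of carousel and the x axis of stand, either way round below 0.06 rad and x of dauber in the frame of carousel between -0.126 and -0.084 m and y of dauber in the frame of carousel between -0.004 and 0.004 m and z of dauber in the frame of carousel between -0.057 and -0.0515 m and angle between dauber's own z axis and vertical below 0.08 rad and linear speed of dauber below 0.02 m/s and contact force between dauber and the fingers below 0.05 N); the robot touches nothing.
It fails at once if the fingers or arm press on the carousel with 25 N or more (contact force between any of the fingers, the arm and carousel above 25 N).
It fails at once if the dauber presses on the carousel with 25 N or more (contact force between dauber and carousel above 25 N).
It fails at once if another thing on the table is moved by more than 20 mm or knocked over (distance of any of yellow_dauber, tin, cup, brush, bottle, horn from where it was at the start of the episode above 0.02 m or angle between any of yellow_dauber, tin, cup, brush, bottle, horn's own z axis and vertical above 0.3 rad).
It also fails if it takes over 70 s, if anything falls off the work surface, if the arm or the gripper's body presses on something with over 40 N, if the wrist force passes 120 N, or if a joint passes its speed limit or range.

## Working session

There is one attempt and no reset: what is moved stays moved. The work goes in short steps, Python scripts to look and compute and a shell command to move; the robot and the scene stay as the last step left them, time stands still between calls to the robot, and variables do not carry over. Pictures are saved under pics/ and viewed, and the job is handed in when it is done.

```bash
ls; mkdir -p pics; cat > h.py <<'E'
import numpy as np, cv2
from station import status, vision, order, ctrl
def snap(n,f):
    s=status.read_state(); im=vision.read_camera(n); cv2.imwrite('pics/'+f,im[:,:,::-1]); return s,im
def cam(n,s=None):
    p=vision.camera_params(n); K=np.array(p['K'])
    if 'R' in p: return K,np.array(p['R']),np.array(p['t'])
    T=np.array(p['T_tool_cam']); W=np.eye(4); W[:3,:3]=s['orientation']; W[:3,3]=s['ee_pos']
    C=np.linalg.inv(W@T); return K,C[:3,:3],C[:3,3]
def ray(c,uv):
    K,R,t=c; d=R.T@np.linalg.solve(K,[uv[0],uv[1],1.]); return -R.T@t,d
def onz(c,uv,z):
    o,d=ray(c,uv); return o+d*(z-o[2])/d[2]
def proj(c,X):
    K,R,t=c; p=K@(R@np.asarray(X,float)+t); return p[:2]/p[2]
E
python3 - <<'E'
from h import *
for n in ['scene','top','wrist']:
    s,im=snap(n,n+'0.png'); c=cam(n,s); print(n,np.round(-c[1].T@c[2],3),np.round(c[1][2],2))
print(s)
E
```

```text
pics
scene [ 1.174 -0.624  0.842] [-0.56  0.52 -0.65]
top [ 0.422 -0.032  1.234] [ 0.1  -0.01 -1.  ]
wrist [ 0.316 -0.572  0.384] [-0.25 -0.1  -0.96]
{'time_s': 0.1, 'qpos': array([ 1.44316672,  0.50174898, -0.42679657,  1.55132408,  0.22082713,
        1.13830149, -0.21029646]), 'joint_vel': array([ 0.00201802, -0.003874  ,  0.00180703, -0.0014885 ,  0.0002396 ,
        0.00242383,  0.00039855]), 'tau': array([-1.18221279e-02, -5.67878079e+01, -5.83867773e+00, -2.79915655e+01,
       -6.89891190e-02,  2.39989045e-02,  4.84759096e-05]), 'ee_pos': array([ 0.24733218, -0.6004285 ,  0.22219321]), 'orientation': array([[ 9.24574517e-01,  3.81000748e-01, -6.26809261e-04],
       [ 3.81001262e-01, -9.24573121e-01,  1.60717747e-03],
       [ 3.28048243e-05, -1.72477045e-03, -9.99998512e-01]]), 'ft_force': array([-0.03939173, -1.16577827,  0.65002817]), 'wrist_torque': array([ 0.03583453, -0.01088858,  0.00516944]), 'width': 0.09157376262670378}
```

View pics/scene0.png

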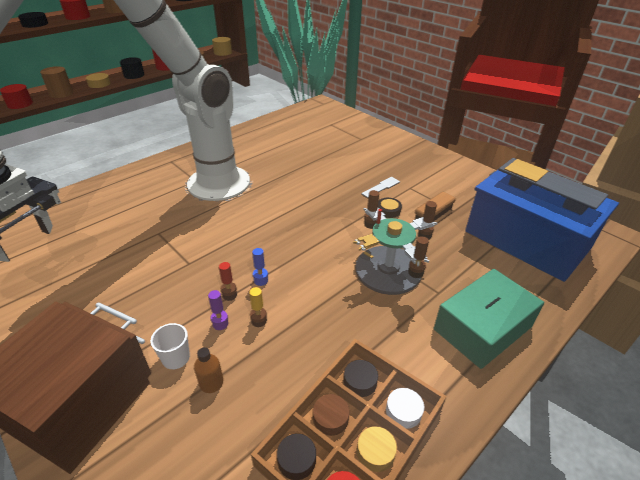

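View pics/top0.png

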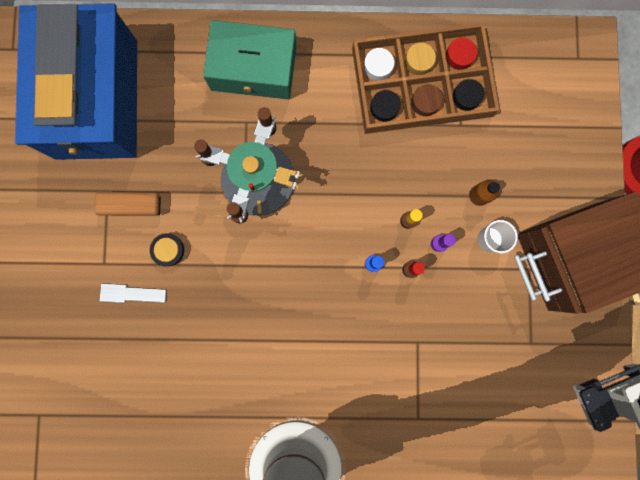

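View pics/wrist0.png

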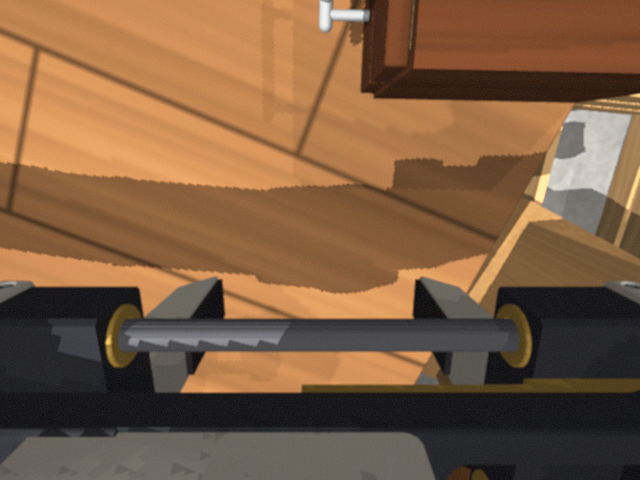

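The top view has red-topped dauber candidates at red (417,269), yellow (415,216), purple (446,242) and blue (375,262). The other red things are the pin (251,187), the paint pot (463,52), and the red item at the right edge (635,165). By description I choose the red handle at (417,269). I'll check that in a crop and measure.

```bash
python3 - <<'E'
from h import *
a=cv2.imread('pics/top0.png'); b=cv2.imread('pics/scene0.png')
A=cv2.resize(a[195:295,350:470],None,fx=3.3,fy=3.3,interpolation=2); B=cv2.resize(b[235:335,195:300],None,fx=3.3,fy=3.3,interpolation=2)
C=cv2.resize(a[100:230,185:335],None,fx=2.6,fy=2.6,interpolation=2); D=cv2.resize(b[180:300,340:450],None,fx=2.2,fy=2.2,interpolation=2)
W=np.zeros((600,800,3),np.uint8)
for im,y,x in((A,0,0),(B,0,400),(C,262,0) if 0 else (cv2.resize(C,(390,262)),335,0),(D[:262],335,400)):
    h,w=min(im.shape[0],600-y),min(im.shape[1],800-x); W[y:y+h,x:x+w]=im[:h,:w]
cv2.imwrite('pics/crop0.png',W)
def masks(im):
    hs=cv2.cvtColor(im,cv2.COLOR_BGR2HSV); H,S,V=[hs[:,:,i].astype(int) for i in range(3)]
    return {'red':((H<6)|(H>174))&(S>170)&(V>60),'yellow':(H>24)&(H<33)&(S>170)&(V>120),'green':(H>60)&(H<90)&(S>80)&(V>60),'brass':(H>16)&(H<26)&(S>110)&(V>120)}
for n,im in(('top',a),('scene',b)):
    for k,m in masks(im).items():
        nn,l,st,ce=cv2.connectedComponentsWithStats(m.astype(np.uint8))
        for i in range(1,nn):
            if st[i,4]>=8: print(n,k,np.round(ce[i],1),st[i])
E
```

```text
top red [461.1  52.9] [446  37  31  32 758]
top red [631.6 165.6] [623 137  17  59 850]
top red [251.  186.3] [249 184   5   6  20]
top red [416.4 268.2] [408 262  17  13 165]
top yellow [415.1 215.8] [411 211  10   9  50]
top green [249.2  58.6] [ 204   21   91   78 5728]
top green [251.7 166.1] [ 226  143   51   48 1602]
top brass [420.6  56.6] [406  42  30  29 683]
top brass [53.5 95.6] [  35   74   38   44 1599]
top brass [246.6  87.9] [244  87   6   3  17]
top brass [ 71.3 150.2] [ 69 148   6   5  26]
top brass [250.3 164.1] [243 156  16  17 212]
top brass [284.1 176. ] [274 167  23  20 280]
top brass [300.5 175. ] [299 174   4   3  10]
top brass [296.6 186.2] [296 184   3   5   8]
top brass [258.5 202.9] [257 201   4   7  16]
top brass [414.3 216.1] [406 209  17  15 185]
top brass [165.4 249.3] [154 238  24  24 470]
scene red [74.9  9.2] [ 61   0  29  20 476]
scene red [159.5  63.2] [154  52  15  18 116]
scene red [514.7  79.2] [ 461   55  104   51 3643]
scene red [15.9 96.1] [  0  84  32  25 589]
scene red [224.1 265.5] [219 262  11   8  67]
scene red [342.8 475.8] [327 471  3
[... 341 characters left out ...]
80 745]
scene green [198.8  24. ] [ 174    5   43   43 1148]
scene green [70.8 52.5] [   0   21  153   67 6046]
scene green [ 82.4 106.8] [   0   78  173   58 1780]
scene green [394.6 233.2] [373 219  43  27 638]
scene green [492.5 306.3] [ 441  269  103   77 4096]
scene brass [220.9  39.1] [213  37  17   5  68]
scene brass [96.6 76.2] [ 86  73  22   8 117]
scene brass [526.5 169.4] [505 159  43  22 484]
scene brass [389.4 203.8] [381 199  18  11 156]
scene brass [394.7 225.3] [388 221  14   9  94]
scene brass [368.2 239.6] [358 234  21  15 146]
scene brass [368.6 254.5] [365 252   8   6  14]
scene brass [255.9 298.2] [249 287  14  24 270]
scene brass [376.9 445.6] [ 357  426   40   40 1218]
```

View pics/crop0.png

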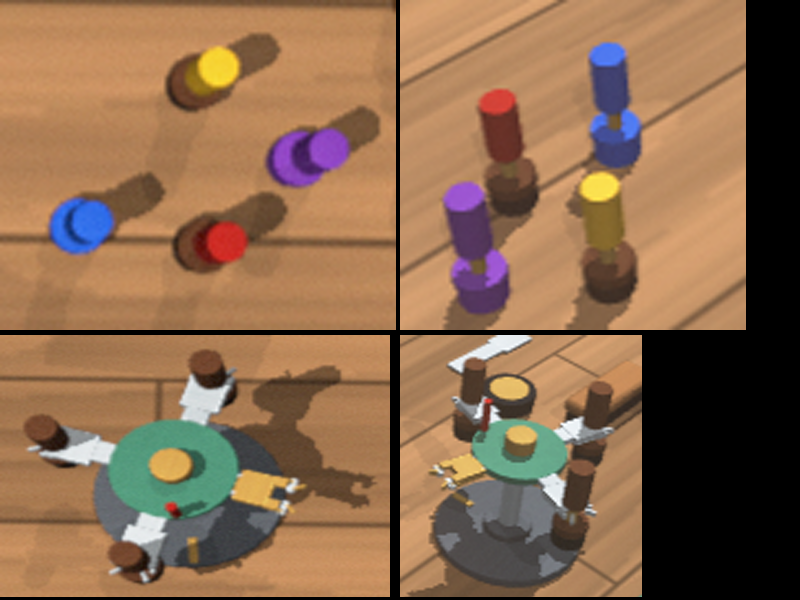

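```bash
python3 - <<'E'
from h import *
t=cam('top'); s=cam('scene')
print('red', onz(t,(418.8,268.3),.106), onz(s,(224.6,265.3),.106))
print('yel', onz(t,(416,215.8),.106), onz(s,(255.5,291.5),.106))
print('hub', onz(t,(251,164.3),.160), onz(s,(394.7,224.3),.160))
C=(onz(t,(251,164.3),.160)+onz(s,(394.7,224.3),.160))/2
print('purple',onz(t,(448,240),.106),'blue',onz(t,(377.5,262),.106))
m=onz(t,(258.5,204.5),.014); print('mark',m,np.linalg.norm((m-C)[:2]),onz(s,(368.6,254.5),.014))
p=onz(t,(251,186.3),.175); print('pin',p,np.linalg.norm((p-C)[:2]),np.arctan2(*(p-C)[1::-1]))
for uv in((284.1,176),(300.5,175),(296.6,186.2)):
    q=onz(t,uv,.14);print('hook',q,np.linalg.norm((q-C)[:2]),np.arctan2(*(q-C)[1::-1]))
q=onz(s,(368.2,239.6),.14);print('hook s',q,np.linalg.norm((q-C)[:2]),np.arctan2(*(q-C)[1::-1]))
d=(m-C);print('mark ang',np.arctan2(d[1],d[0]))
for n,uv,z in(('tin',(166,249),.026),('horn',(133,294),.006),('brush',(128,204),.044),('cup',(498,236),.075),('bottle',(493,187),.11)): print(n,onz(t,uv,z))
for n,uv in(('d1',(264,116)),('d2',(202,148)),('d3',(234,210))):
    q=onz(t,uv,.192);print(n,q,np.linalg.norm((q-C)[:2]),np.arctan2(*(q-C)[1::-1]))
E
```

```text
red [ 0.4633371  -0.26859733  0.106     ] [ 0.4641716  -0.26697981  0.106     ]
yel [ 0.58025359 -0.26323068  0.106     ] [ 0.58332141 -0.26321913  0.106     ]
hub [0.67920745 0.10048451 0.16      ] [0.67802805 0.10321745 0.16      ]
purple [ 0.52692141 -0.33410087  0.106     ] blue [ 0.47616561 -0.17724304  0.106     ]
mark [0.61570973 0.09810643 0.014     ] 0.06301936151840201 [0.60996429 0.0992217  0.014     ]
pin [0.62860181 0.09751975 0.175     ] 0.05020312819216245 -3.0552111589935067
hook [0.65908986 0.03047166 0.14      ] 0.07400233967602518 -1.837840993782625
hook [ 0.66178758 -0.00514027  0.14      ] 0.10830689126606977 -1.7268219247751595
hook [0.63696686 0.00296428 0.14      ] 0.10730040701505378 -1.9694423088957338
hook s [0.65838444 0.02891479 0.14      ] 0.07569065435067983 -1.8414027562221325
mark ang -3.082138519494241
tin [0.50472141 0.31272128 0.026     ]
horn [0.39782755 0.39249427 0.006     ]
brush [0.60814158 0.40060218 0.044     ]
cup [ 0.54039804 -0.45720115  0.075     ]
bottle [ 0.64695181 -0.43560032  0.11      ]
d1 [0.77489968 0.07179502 0.192     ] 0.10086412207799005 -0.30258073135453584
d2 [0.70463278 0.1990526  0.192     ] 0.10062274130597851 1.3092854738118316
d3 [0.57542875 0.12916512 0.192     ] 0.10674282784048823 2.8828272063460787
```

The crop shows the red handle at top (419,268) and scene (225,265), on a dark bristle base, so it is neither the blue nor the purple look-alike. The two views agree to 2 mm. The pin radius of 50 mm and the steel hooks 90° apart match the description. I'll raise the arm and go to the carousel with shut fingers.

```bash
python3 -m jog '[{"claw":0,"dz":-0.033},{"claw":0,"dz":-0.033},{"claw":0,"dz":-0.033},{"claw":0,"dx":0.03,"dy":-0.023},{"claw":0,"dx":0.03,"dy":-0.023},{"claw":0,"dx":0.03,"dy":-0.023},{"claw":0,"dx":0.03,"dy":-0.023},{"claw":0,"dx":0.03,"dy":-0.023},{"claw":0,"dx":0.03,"dy":-0.023},{"claw":0,"dx":0.03,"dy":-0.023},{"claw":0,"dx":0.03,"dy":-0.023},{"claw":0,"dx":0.03,"dy":-0.023},{"claw":0,"dx":0.03,"dy":-0.023},{"claw":0,"dx":0.03,"dy":-0.023},{"claw":0,"dx":0.03,"dy":-0.023},{"claw":0,"dx":0.03,"dy":-0.023},{"claw":0,"dx":0.03,"dy":-0.023},{"claw":0,"dx":0.03,"dy":-0.023},{"claw":0,"dx":0.03,"dy":-0.023},{"claw":0,"dx":0.03,"dy":-0.023}]' 20; python3 -c "
from h import *
s=status.read_state();print(s['qpos'],s['orientation'])"
```

```text
[ 1.44322481  0.50166788 -0.42682465  1.55117032  0.22079989  1.13829097
 -0.21030836] [[ 9.24607826e-01  3.80920089e-01 -5.03490012e-04]
 [ 3.80920415e-01 -9.24606766e-01  1.40207855e-03]
 [ 6.85496154e-05 -1.48816243e-03 -9.99998890e-01]]schema error: expected keys claw, dx, dy, dz, rx, ry, rz
```

```bash
python3 -m jog '[{"claw":0,"dx":0,"dy":0,"dz":-0.033,"rx":0,"ry":0,"rz":0},{"claw":0,"dx":0,"dy":0,"dz":-0.033,"rx":0,"ry":0,"rz":0},{"claw":0,"dx":0,"dy":0,"dz":-0.033,"rx":0,"ry":0,"rz":0},{"claw":0,"dx":0.03,"dy":-0.023,"dz":0,"rx":0,"ry":0,"rz":0},{"claw":0,"dx":0.03,"dy":-0.023,"dz":0,"rx":0,"ry":0,"rz":0},{"claw":0,"dx":0.03,"dy":-0.023,"dz":0,"rx":0,"ry":0,"rz":0},{"claw":0,"dx":0.03,"dy":-0.023,"dz":0,"rx":0,"ry":0,"rz":0},{"claw":0,"dx":0.03,"dy":-0.023,"dz":0,"rx":0,"ry":0,"rz":0},{"claw":0,"dx":0.03,"dy":-0.023,"dz":0,"rx":0,"ry":0,"rz":0},{"claw":0,"dx":0.03,"dy":-0.023,"dz":0,"rx":0,"ry":0,"rz":0},{"claw":0,"dx":0.03,"dy":-0.023,"dz":0,"rx":0,"ry":0,"rz":0},{"claw":0,"dx":0.03,"dy":-0.023,"dz":0,"rx":0,"ry":0,"rz":0},{"claw":0,"dx":0.03,"dy":-0.023,"dz":0,"rx":0,"ry":0,"rz":0}]' 20; python3 -c "
from h import *
s=status.read_state();print(s['qpos'],s['orientation'])"
```

```text
time_s: 1.23
ee_pos: [0.4378, -0.2723, 0.3221]
orientation: [[0.925, 0.381, -0.0], [0.381, -0.925, -0.0], [-0.0, 0.0, -1.0]]
ft_force: [0.2, -0.0, -0.0]
width: 0.0097
[ 1.07602112  0.18769702 -0.65095332  1.75310687  0.12022142  1.24077619
 -0.78568265] [[ 9.24659646e-01  3.80794570e-01 -1.85520949e-04]
 [ 3.80794493e-01 -9.24659630e-01 -3.49487621e-04]
 [-3.04626720e-04  2.52511744e-04 -9.99999922e-01]]
```

```bash
python3 -m jog '[{"claw":0,"dx":0.0308,"dy":-0.0241,"dz":0,"rx":0,"ry":0,"rz":0},{"claw":0,"dx":0.0308,"dy":-0.0241,"dz":0,"rx":0,"ry":0,"rz":0},{"claw":0,"dx":0.0308,"dy":-0.0241,"dz":0,"rx":0,"ry":0,"rz":0},{"claw":0,"dx":0.0308,"dy":-0.0241,"dz":0,"rx":0,"ry":0,"rz":0},{"claw":0,"dx":0.0308,"dy":-0.0241,"dz":0,"rx":0,"ry":0,"rz":0},{"claw":0,"dx":0.0308,"dy":-0.0241,"dz":0,"rx":0,"ry":0,"rz":0},{"claw":0,"dx":0.0308,"dy":-0.0241,"dz":0,"rx":0,"ry":0,"rz":0},{"claw":0,"dx":0.0308,"dy":-0.0241,"dz":0,"rx":0,"ry":0,"rz":0},{"claw":0,"dx":0.0308,"dy":-0.0241,"dz":0,"rx":0,"ry":0,"rz":0},{"claw":0,"dx":0.0308,"dy":-0.0241,"dz":0,"rx":0,"ry":0,"rz":0},{"claw":0,"dx":0,"dy":0,"dz":0,"rx":0,"ry":0,"rz":-7},{"claw":0,"dx":0,"dy":0,"dz":0,"rx":0,"ry":0,"rz":-7},{"claw":0,"dx":0,"dy":0,"dz":0,"rx":0,"ry":0,"rz":-7},{"claw":0,"dx":0,"dy":0,"dz":0,"rx":0,"ry":0,"rz":-7},{"claw":0,"dx":0,"dy":0,"dz":0,"rx":0,"ry":0,"rz":-7},{"claw":0,"dx":0,"dy":0,"dz":0,"rx":0,"ry":0,"rz":-7},{"claw":0,"dx":0,"dy":0,"dz":0,"rx":0,"ry":0,"rz":-7},{"claw":0,"dx":0,"dy":0,"dz":0,"rx":0,"ry":0,"rz":-7},{"claw":0,"dx":0,"dy":0,"dz":0,"rx":0,"ry":0,"rz":-7},{"claw":0,"dx":0,"dy":0,"dz":0,"rx":0,"ry":0,"rz":-7}]'; python3 -c "
from h import *
s,im=snap('wrist','w1.png');print(s['qpos'],s['ee_pos'],s['orientation'])
c=cam('wrist',s)
for X in ((0.6286,0.0975,.182),(.6786,.1018,.16)): print(proj(c,X))"
```

```text
time_s: 2.9
ee_pos: [0.6302, 0.0659, 0.3218]
orientation: [[-0.048, 0.999, -0.001], [0.999, 0.048, -0.0], [-0.0, -0.001, -1.0]]
ft_force: [-0.2, -0.1, -0.0]
width: 0.0004
[ 0.54276616  0.55764373 -1.03838823  1.45909053  0.48110454  1.39812972
 -0.46321122] [0.63020048 0.06592148 0.32178102] [[-4.76183038e-02  9.98865455e-01 -5.48166029e-04]
 [ 9.98865595e-01  4.76182193e-02 -1.66243180e-04]
 [-1.39951879e-04 -5.55460405e-04 -9.99999836e-01]]
[318.42373961 190.74161625]
[373.7739371  185.14253999]
```

View pics/w1.png

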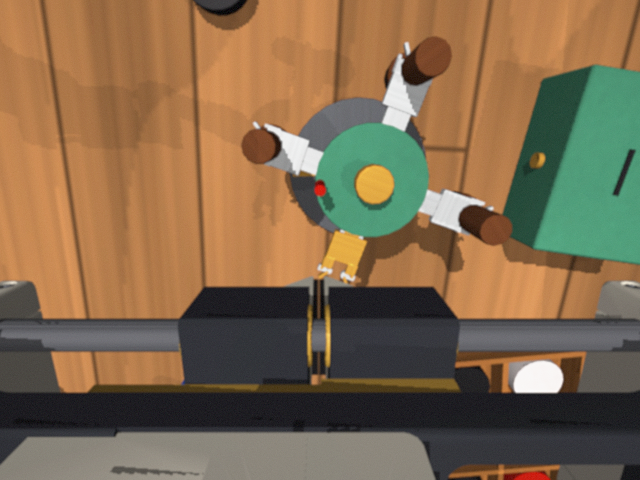

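The wrist view shows the pin at (319,189) and the hub at (374,184), within 2 px of their predicted positions. I'll descend behind the pin and begin the push.

```bash
python3 -m jog '[{"claw":0,"dx":0,"dy":0,"dz":0.0294,"rx":0,"ry":0,"rz":0},{"claw":0,"dx":0,"dy":0,"dz":0.0294,"rx":0,"ry":0,"rz":-2},{"claw":0,"dx":0,"dy":0,"dz":0.0294,"rx":0,"ry":0,"rz":0},{"claw":0,"dx":0,"dy":0,"dz":0.0294,"rx":0,"ry":0,"rz":0},{"claw":0,"dx":0,"dy":0,"dz":0.0294,"rx":0,"ry":0,"rz":0},{"claw":0,"dx":0.005,"dy":0,"dz":0,"rx":0,"ry":0,"rz":0},{"claw":0,"dx":0.005,"dy":0,"dz":0,"rx":0,"ry":0,"rz":0},{"claw":0,"dx":0.005,"dy":0,"dz":0,"rx":0,"ry":0,"rz":0},{"claw":0,"dx":0.003,"dy":0,"dz":0,"rx":0,"ry":0,"rz":0},{"claw":0,"dx":0,"dy":0,"dz":0,"rx":0,"ry":0,"rz":0}]'; python3 -c "
from h import *
s,im=snap('top','t1.png');a=cv2.imread('pics/t1.png');cv2.imwrite('pics/t1c.png',cv2.resize(a[90:250,170:370],None,fx=3.5,fy=3.5))"
```

```text
time_s: 3.78
ee_pos: [0.63, 0.0857, 0.1774]
orientation: [[-0.077, 0.997, 0.003], [0.997, 0.077, 0.001], [0.0, 0.003, -1.0]]
ft_force: [-0.6, -0.2, -0.3]
width: 0.0006
```

View pics/t1c.png

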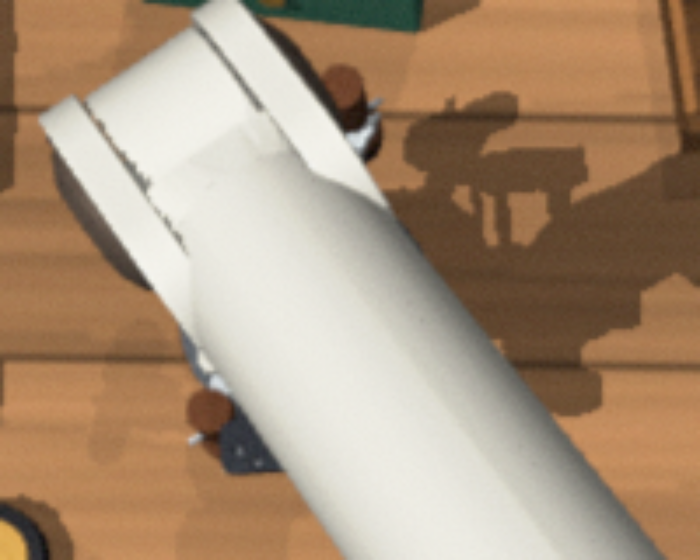

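The top view shows only the arm over the carousel, so I'll judge by force and the wrist camera. Next is the arc, 48°.

```bash
python3 -m jog '[{"claw":0,"dx":0.0053,"dy":-0.0012,"dz":0,"rx":0,"ry":0,"rz":6},{"claw":0,"dx":0.0053,"dy":-0.0012,"dz":0,"rx":0,"ry":0,"rz":6},{"claw":0,"dx":0.0053,"dy":-0.0012,"dz":0,"rx":0,"ry":0,"rz":6},{"claw":0,"dx":0.0053,"dy":-0.0012,"dz":0,"rx":0,"ry":0,"rz":6},{"claw":0,"dx":0.0053,"dy":-0.0012,"dz":0,"rx":0,"ry":0,"rz":6},{"claw":0,"dx":0.0053,"dy":-0.0012,"dz":0,"rx":0,"ry":0,"rz":6},{"claw":0,"dx":0.0053,"dy":-0.0012,"dz":0,"rx":0,"ry":0,"rz":6},{"claw":0,"dx":0.0053,"dy":-0.0012,"dz":0,"rx":0,"ry":0,"rz":6},{"claw":0,"dx":0,"dy":0,"dz":0,"rx":0,"ry":0,"rz":0}]'; python3 -c "
from h import *
s,im=snap('wrist','w2.png');s,im=snap('scene','s2.png');print(s['qpos'],s['ee_pos'])
a=cv2.imread('pics/w2.png');b=cv2.resize(cv2.imread('pics/s2.png')[150:310,310:480],(510,480))
cv2.imwrite('pics/c2.png',cv2.resize(np.hstack([a,b]),(800,334)))"
```

```text
time_s: 4.58
ee_pos: [0.6326, 0.1275, 0.1767]
orientation: [[0.692, 0.722, 0.003], [0.722, -0.692, 0.001], [0.002, 0.001, -1.0]]
ft_force: [-0.4, 1.1, 0.0]
width: 0.0007
[ 0.29616347  0.62477584 -0.77511257  1.6009174   0.47472689  1.11072388
 -1.35701293] [0.63242949 0.12727513 0.17645818]
```

View pics/c2.png

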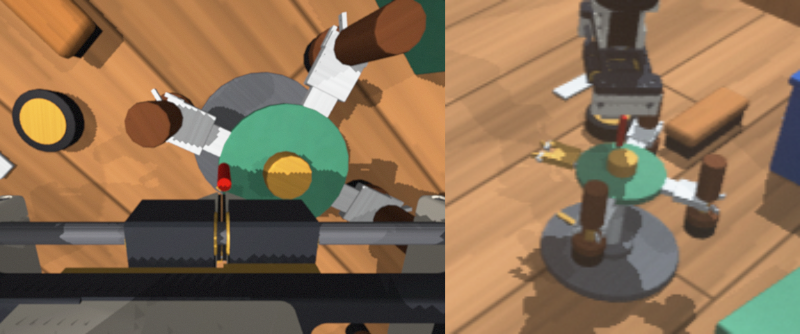

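The pin stays against the fingertips at about 1 N and the hook is turning frontwards. I'll continue more slowly.

```bash
python3 -m jog '[{"claw":0,"dx":0.0026,"dy":-0.0007,"dz":0,"rx":0,"ry":0,"rz":3},{"claw":0,"dx":0.0026,"dy":-0.0007,"dz":0,"rx":0,"ry":0,"rz":3},{"claw":0,"dx":0.0026,"dy":-0.0007,"dz":0,"rx":0,"ry":0,"rz":3},{"claw":0,"dx":0.0026,"dy":-0.0007,"dz":0,"rx":0,"ry":0,"rz":3},{"claw":0,"dx":0.0018,"dy":-0.0005,"dz":0,"rx":0,"ry":0,"rz":2},{"claw":0,"dx":0,"dy":0,"dz":0,"rx":0,"ry":0,"rz":0}]'; python3 -m jog '[{"claw":0,"dx":0.0009,"dy":-0.0002,"dz":0,"rx":0,"ry":0,"rz":1},{"claw":0,"dx":0.0009,"dy":-0.0002,"dz":0,"rx":0,"ry":0,"rz":1}]';python3 -m jog '[{"claw":0,"dx":0.0009,"dy":-0.0002,"dz":0,"rx":0,"ry":0,"rz":1},{"claw":0,"dx":0.0009,"dy":-0.0002,"dz":0,"rx":0,"ry":0,"rz":1}]'
```

```text
time_s: 5.18
ee_pos: [0.639, 0.1366, 0.1754]
orientation: [[0.844, 0.537, 0.0], [0.537, -0.844, 0.0], [0.0, -0.0, -1.0]]
ft_force: [-0.0, -0.1, 0.5]
width: 0.0003
time_s: 5.35
ee_pos: [0.6398, 0.1375, 0.1752]
orientation: [[0.863, 0.506, -0.001], [0.506, -0.863, -0.0], [-0.001, -0.0, -1.0]]
ft_force: [-1.6, -1.6, 1.3]
width: 0.0008
time_s: 5.52
ee_pos: [0.6414, 0.139, 0.1751]
orientation: [[0.88, 0.475, -0.0], [0.475, -0.88, -0.0], [-0.0, -0.0, -1.0]]
ft_force: [-2.0, -0.3, 0.9]
width: 0.0004
```

```bash
for i in 1; do :; done; python3 -m jog '[{"claw":0,"dx":0.0009,"dy":-0.0002,"dz":0,"rx":0,"ry":0,"rz":1},{"claw":0,"dx":0.0009,"dy":-0.0002,"dz":0,"rx":0,"ry":0,"rz":1}]' | grep -E 'ee|ft'
python3 -m jog '[{"claw":0,"dx":0.0009,"dy":-0.0002,"dz":0,"rx":0,"ry":0,"rz":1},{"claw":0,"dx":0,"dy":0,"dz":0,"rx":0,"ry":0,"rz":0}]' | grep -E 'ee|ft'; python3 -c "
from h import *
s,im=snap('wrist','w3.png');print(s['ft_force'])
s,im=snap('scene','s3.png')
a=cv2.imread('pics/w3.png');b=cv2.resize(cv2.imread('pics/s3.png')[150:310,310:480],(510,480))
cv2.imwrite('pics/c3.png',cv2.resize(np.hstack([a,b]),(800,334)))"
```

```text
ee_pos: [0.643, 0.1405, 0.1751]
ft_force: [-2.5, -0.6, 1.0]
ee_pos: [0.6439, 0.1413, 0.1752]
ft_force: [-2.2, 0.7, 0.6]
[-2.17840718  0.70061717  0.61385139]
```

View pics/c3.png

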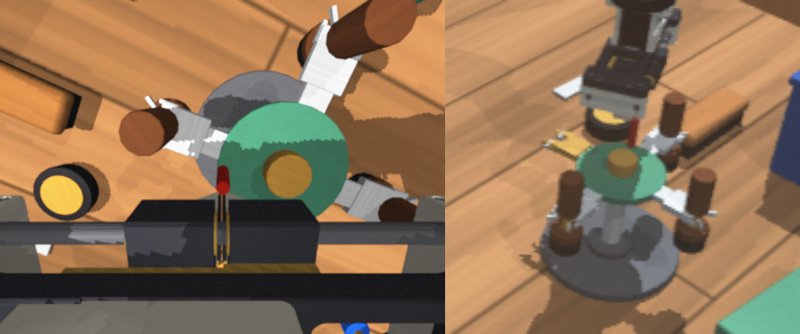

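```bash
python3 -m jog '[{"claw":0,"dx":0.0009,"dy":-0.0002,"dz":0,"rx":0,"ry":0,"rz":1},{"claw":0,"dx":0,"dy":0,"dz":0,"rx":0,"ry":0,"rz":0}]' | grep -E 'ee|ft'
python3 -m jog '[{"claw":0,"dx":0.0009,"dy":-0.0002,"dz":0,"rx":0,"ry":0,"rz":1},{"claw":0,"dx":0,"dy":0,"dz":0,"rx":0,"ry":0,"rz":0}]' | grep -E 'ee|ft'
python3 -m jog '[{"claw":0,"dx":0.0009,"dy":-0.0002,"dz":0,"rx":0,"ry":0,"rz":1},{"claw":0,"dx":0,"dy":0,"dz":0,"rx":0,"ry":0,"rz":0}]' | grep -E 'ee|ft'
```

```text
ee_pos: [0.6441, 0.1415, 0.175]
ft_force: [-1.8, -0.2, 1.1]
ee_pos: [0.6445, 0.1417, 0.1749]
ft_force: [-4.3, -0.7, 1.5]
ee_pos: [0.6447, 0.142, 0.1748]
ft_force: [-6.8, -3.0, 2.9]
```

The carousel stalled against its stop at about 7 N. The inferred pin position, (0.658, 0.147), is exactly where the front mark predicted it. I'll back off and rise, and turn the tool so the jaws lie along the hook's line.

```bash
python3 -m jog '[{"claw":0,"dx":-0.01,"dy":0,"dz":0,"rx":0,"ry":0,"rz":0},{"claw":0,"dx":-0.01,"dy":0,"dz":0,"rx":0,"ry":0,"rz":0},{"claw":0,"dx":0,"dy":0,"dz":-0.03,"rx":0,"ry":0,"rz":0},{"claw":0,"dx":0,"dy":0,"dz":-0.03,"rx":0,"ry":0,"rz":0},{"claw":0,"dx":0,"dy":0,"dz":-0.03,"rx":0,"ry":0,"rz":0},{"claw":0,"dx":0,"dy":0,"dz":-0.03,"rx":0,"ry":0,"rz":0},{"claw":60,"dx":0,"dy":0,"dz":0,"rx":0,"ry":0,"rz":-7},{"claw":60,"dx":0,"dy":0,"dz":0,"rx":0,"ry":0,"rz":-7},{"claw":60,"dx":0,"dy":0,"dz":0,"rx":0,"ry":0,"rz":-7},{"claw":60,"dx":0,"dy":0,"dz":0,"rx":0,"ry":0,"rz":-7},{"claw":60,"dx":0,"dy":0,"dz":0,"rx":0,"ry":0,"rz":-7},{"claw":60,"dx":0,"dy":0,"dz":0,"rx":0,"ry":0,"rz":-7},{"claw":60,"dx":0,"dy":0,"dz":0,"rx":0,"ry":0,"rz":-7},{"claw":60,"dx":0,"dy":0,"dz":0,"rx":0,"ry":0,"rz":-7},{"claw":60,"dx":0,"dy":0,"dz":0,"rx":0,"ry":0,"rz":-7},{"claw":60,"dx":0,"dy":0,"dz":0,"rx":0,"ry":0,"rz":-7}]'
python3 -m jog '[{"claw":60,"dx":-0.0327,"dy":-0.0155,"dz":0,"rx":0,"ry":0,"rz":0},{"claw":60,"dx":-0.0327,"dy":-0.0155,"dz":0,"rx":0,"ry":0,"rz":0},{"claw":60,"dx":-0.0327,"dy":-0.0155,"dz":0,"rx":0,"ry":0,"rz":0},{"claw":60,"dx":-0.0327,"dy":-0.0155,"dz":0,"rx":0,"ry":0,"rz":0},{"claw":60,"dx":-0.0327,"dy":-0.0155,"dz":0,"rx":0,"ry":0,"rz":0},{"claw":60,"dx":-0.0327,"dy":-0.0155,"dz":0,"rx":0,"ry":0,"rz":0},{"claw":60,"dx":-0.0327,"dy":-0.0155,"dz":0,"rx":0,"ry":0,"rz":0},{"claw":60,"dx":-0.0327,"dy":-0.0155,"dz":0,"rx":0,"ry":0,"rz":0},{"claw":60,"dx":-0.0327,"dy":-0.0155,"dz":0,"rx":0,"ry":0,"rz":0},{"claw":60,"dx":-0.0327,"dy":-0.0155,"dz":0,"rx":0,"ry":0,"rz":0},{"claw":60,"dx":-0.0327,"dy":-0.0155,"dz":0,"rx":0,"ry":0,"rz":0},{"claw":60,"dx":-0.0327,"dy":-0.0155,"dz":0,"rx":0,"ry":0,"rz":0},{"claw":60,"dx":0,"dy":0,"dz":0,"rx":0,"ry":0,"rz":0}]'
python3 -c "
from h import *
s,im=snap('wrist','w4.png');print(s['qpos'])
s,im=snap('top','t4.png')
a=cv2.imread('pics/w4.png');b=cv2.resize(cv2.imread('pics/t4.png')[90:250,170:340],(510,480))
cv2.imwrite('pics/c4.png',cv2.resize(np.hstack([a,b]),(800,334)))"
```

```text
time_s: 7.78
ee_pos: [0.6283, 0.1355, 0.2955]
orientation: [[-0.047, 0.999, 0.002], [0.999, 0.047, 0.001], [0.001, 0.002, -1.0]]
ft_force: [0.1, 0.0, 0.6]
width: 0.0545
time_s: 8.87
ee_pos: [0.4548, -0.2741, 0.2947]
orientation: [[-0.03, 1.0, -0.0], [1.0, 0.03, -0.004], [-0.004, -0.0, -1.0]]
ft_force: [-1.5, -0.5, -1.0]
width: 0.0552
[ 1.33976659  0.34356665 -1.04773325  1.75055678  0.31868081  1.22990116
  0.23842735]
```

View pics/c4.png

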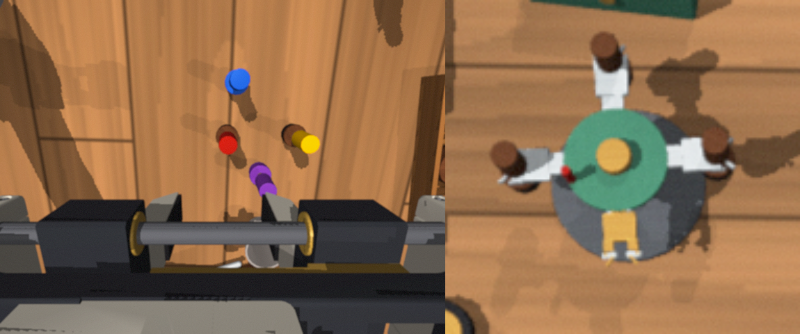

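The wrist view shows the red handle top at about (328,205) in full pixels. The top view shows the brass hook pointing front with the mark hidden under it. I'll measure both.

```bash
python3 - <<'E'
from h import *
s=status.read_state()
c=cam('wrist',s); t=cam('top')
a=cv2.imread('pics/w4.png'); hs=cv2.cvtColor(a,cv2.COLOR_BGR2HSV)
m=((hs[...,0]<6)|(hs[...,0]>174))&(hs[...,1]>180)&(hs[...,2]>150)
n,l,st,ce=cv2.connectedComponentsWithStats(m.astype(np.uint8))
for i in range(1,n):
    if st[i,4]>60: print(ce[i],st[i],onz(c,ce[i],.106))
b=cv2.imread('pics/t4.png'); hs=cv2.cvtColor(b,cv2.COLOR_BGR2HSV)
m=(hs[...,0]>15)&(hs[...,0]<27)&(hs[...,1]>110)&(hs[...,2]>120); m[:,:200]=0;m[:,320:]=0;m[:130]=0;m[230:]=0
n,l,st,ce=cv2.connectedComponentsWithStats(m.astype(np.uint8))
for i in range(1,n):
    if st[i,4]>8: print(ce[i],st[i],onz(t,ce[i],.14),onz(t,ce[i],.16))
cv2.imwrite('pics/hk.png',cv2.resize(b[130:200,215:285],None,fx=8,fy=8,interpolation=2))
E
```

```text
[327.509839   208.08944544] [315 195  27  27 559] [ 0.46689079 -0.25953534  0.106     ]
[250.2985782  164.11848341] [243 156  16  17 211] [0.68437082 0.10448687 0.14      ] [0.67958169 0.10199129 0.16      ]
[253.33574007 199.7400722 ] [245 191  18  20 277] [0.60600661 0.09605704 0.14      ] [0.60265057 0.09371562 0.16      ]
[248.11111111 215.44444444] [247 214   4   4   9] [0.57160675 0.10651242 0.14      ] [0.5688798 0.1039798 0.16     ]
```

View pics/hk.png

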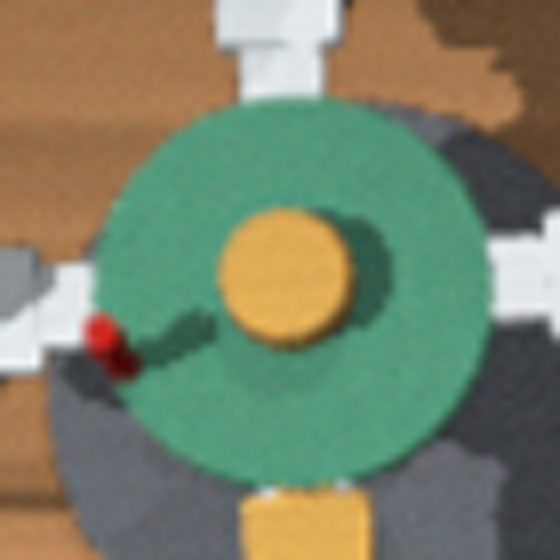

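```bash
python3 - <<'E'
from h import *
s,_=snap('wrist','w5.png'); print(s['ee_pos'],s['orientation'])
c=cam('wrist',s)
a=cv2.imread('pics/w5.png'); hs=cv2.cvtColor(a,cv2.COLOR_BGR2HSV)
m=((hs[...,0]<6)|(hs[...,0]>174))&(hs[...,1]>180)
for v in(150,60):
  n,l,st,ce=cv2.connectedComponentsWithStats((m&(hs[...,2]>v)).astype(np.uint8))
  for i in range(1,n):
    if st[i,4]>60: print(ce[i],st[i],onz(c,ce[i],.106))
print(proj(c,(.464,-.2675,.106)),proj(c,(.582,-.2632,.106)))
cv2.imwrite('pics/w5c.png',cv2.resize(a[90:290,290:490],None,fx=2.8,fy=2.8))
t=cam('top')
print('hook edges', onz(t,(245+0,199),.14),onz(t,(261.5,199),.14), onz(t,(251,165),.14))
b=cv2.imread('pics/t4.png'); cv2.imwrite('pics/hk2.png',cv2.resize(b[170:230,220:280],None,fx=9,fy=9,interpolation=2))
E
```

```text
[ 0.45779845 -0.26704289  0.29523536] [[-3.68707572e-02  9.99318549e-01  1.72783794e-03]
 [ 9.99319948e-01  3.68714498e-02 -3.70726727e-04]
 [-4.34181985e-04  1.71299395e-03 -9.99998439e-01]]
[323.89871087 215.48802947] [311 203  27  26 543] [ 0.46358302 -0.26721214  0.106     ]
[323.64040115 212.42979943] [311 196  27  34 698] [ 0.46319797 -0.26409048  0.106     ]
[324.3009531  215.78250615] [441.50792677 215.68397124]
hook edges [0.6073882  0.11410157 0.14      ] [0.60785878 0.07845236 0.14      ] [0.68243784 0.10291526 0.14      ]
```

View pics/w5c.png

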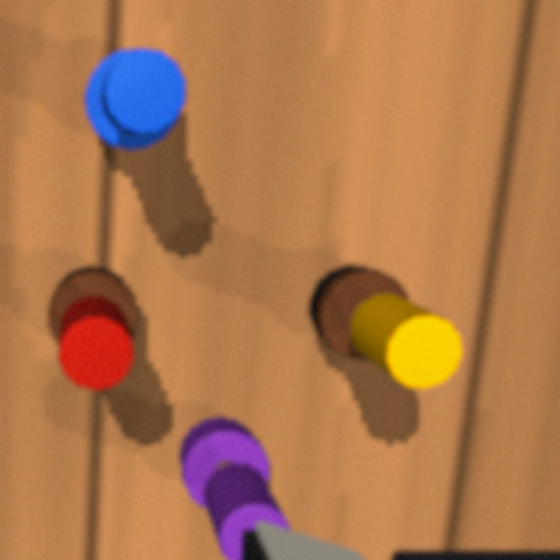

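View pics/hk2.png

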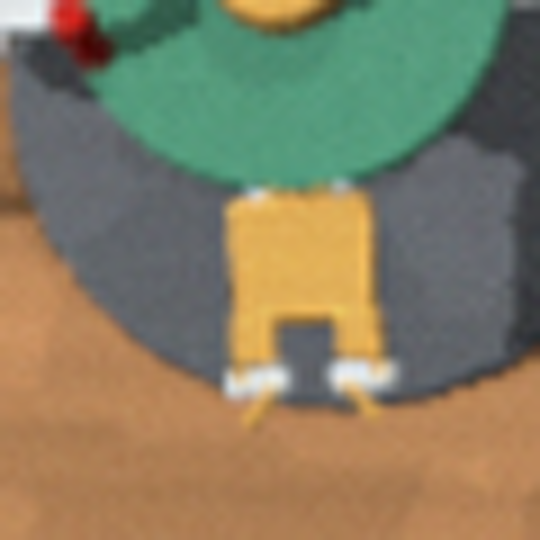

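```bash
python3 - <<'E'
from h import *
t=cam('top'); C=np.array([.6786,.1018])
for n,uv in(('base',(253.7,191.7)),('slotback',(253.7,205.3)),('jaws',(254.7,212)),('mouth',(254.7,216.4))):
    q=onz(t,uv,.14 if n!='jaws' else .133)[:2]-C; print(n,q+C,np.linalg.norm(q),np.arctan2(q[1],q[0])%(2*np.pi)-np.pi)
E
python3 -m jog '[{"claw":60,"dx":-0.0007,"dy":0.0058,"dz":0.03,"rx":0,"ry":0,"rz":0},{"claw":60,"dx":0,"dy":0,"dz":0.03,"rx":0,"ry":0,"rz":0},{"claw":60,"dx":0,"dy":0,"dz":0.03,"rx":0,"ry":0,"rz":0},{"claw":60,"dx":0,"dy":0,"dz":0.03,"rx":0,"ry":0,"rz":0},{"claw":60,"dx":0,"dy":0,"dz":0.03,"rx":0,"ry":0,"rz":0},{"claw":60,"dx":0,"dy":0,"dz":0.01,"rx":0,"ry":0,"rz":0},{"claw":60,"dx":0,"dy":0,"dz":0,"rx":0,"ry":0,"rz":0},{"claw":60,"dx":0,"dy":0,"dz":0,"rx":0,"ry":0,"rz":0}]'
```

```text
base [0.62363313 0.09567871] 0.05530666810573439 0.11090636757743022
slotback [0.59386614 0.09498833] 0.08500720644818992 0.08021650948854875
jaws [0.58028896 0.09329083] 0.09867860291227627 0.08633834185710176
mouth [0.56971143 0.09227388] 0.10930447093775938 0.08726286998313615
time_s: 9.68
ee_pos: [0.4651, -0.264, 0.136]
orientation: [[-0.044, 0.999, 0.001], [0.999, 0.044, 0.001], [0.001, 0.001, -1.0]]
ft_force: [1.1, 0.3, 0.9]
width: 0.055
```

Seat estimate: slot back plus neck, jaws and mouth all give a seat radius of about 91 mm, within the allowed 87–123 mm. The hook line is about 0.075 rad. Next I finish the descent and grip.

```bash
python3 -m jog '[{"claw":60,"dx":-0.0034,"dy":-0.0013,"dz":0.02,"rx":0,"ry":0,"rz":0},{"claw":60,"dx":0,"dy":0,"dz":0.02,"rx":0,"ry":0,"rz":0},{"claw":60,"dx":0,"dy":0,"dz":0.011,"rx":0,"ry":0,"rz":-1.8},{"claw":60,"dx":0,"dy":0,"dz":0,"rx":0,"ry":0,"rz":0},{"claw":60,"dx":0,"dy":0,"dz":0,"rx":0,"ry":0,"rz":0},{"claw":60,"dx":0,"dy":0,"dz":0,"rx":0,"ry":0,"rz":0}]'
python3 - <<'E'
from h import *
s,_=snap('wrist','w6.png');print(s['ee_pos'],s['ft_force']); snap('scene','s6.png')
a=cv2.imread('pics/w6.png');b=cv2.resize(cv2.imread('pics/s6.png')[200:360,150:320],(510,480))
cv2.imwrite('pics/c6.png',cv2.resize(np.hstack([a,b]),(800,334)))
E
```

```text
time_s: 10.18
ee_pos: [0.4639, -0.2689, 0.0857]
orientation: [[-0.073, 0.997, 0.002], [0.997, 0.073, -0.001], [-0.001, 0.002, -1.0]]
ft_force: [0.3, 0.2, -0.7]
width: 0.0551
[ 0.46390632 -0.26892299  0.08570477] [ 0.30050774  0.23183581 -0.71369474]
```

View pics/c6.png

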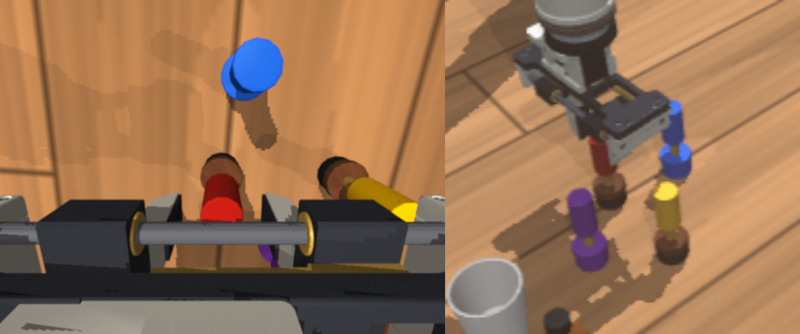

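The red handle stands between the open fingers and the neighbours are clear. I'll grip, then lift.

```bash
python3 -m jog '[{"claw":0,"dx":0,"dy":0,"dz":0,"rx":0,"ry":0,"rz":0},{"claw":0,"dx":0,"dy":0,"dz":0,"rx":0,"ry":0,"rz":0},{"claw":0,"dx":0,"dy":0,"dz":0,"rx":0,"ry":0,"rz":0},{"claw":0,"dx":0,"dy":0,"dz":0,"rx":0,"ry":0,"rz":0},{"claw":0,"dx":0,"dy":0,"dz":0,"rx":0,"ry":0,"rz":0},{"claw":0,"dx":0,"dy":0,"dz":0,"rx":0,"ry":0,"rz":0},{"claw":0,"dx":0,"dy":0,"dz":0,"rx":0,"ry":0,"rz":0},{"claw":0,"dx":0,"dy":0,"dz":0,"rx":0,"ry":0,"rz":0}]' 50; python3 -m jog '[{"claw":0,"dx":0,"dy":0,"dz":-0.02,"rx":0,"ry":0,"rz":0},{"claw":0,"dx":0,"dy":0,"dz":-0.03,"rx":0,"ry":0,"rz":0},{"claw":0,"dx":0,"dy":0,"dz":-0.03,"rx":0,"ry":0,"rz":0},{"claw":0,"dx":0,"dy":0,"dz":-0.03,"rx":0,"ry":0,"rz":0},{"claw":0,"dx":0,"dy":0,"dz":-0.03,"rx":0,"ry":0,"rz":0},{"claw":0,"dx":0,"dy":0,"dz":0,"rx":0,"ry":0,"rz":0},{"claw":0,"dx":0,"dy":0,"dz":0,"rx":0,"ry":0,"rz":0}]'
python3 - <<'E'
from h import *
s,_=snap('wrist','w7.png');print(s['ee_pos'],s['ft_force']); snap('scene','s7.png')
a=cv2.imread('pics/w7.png');b=cv2.resize(cv2.imread('pics/s7.png')[130:330,150:362],(510,480))
cv2.imwrite('pics/c7.png',cv2.resize(np.hstack([a,b]),(800,334)))
E
```

```text
time_s: 10.95
ee_pos: [0.4627, -0.2687, 0.0842]
orientation: [[-0.073, 0.997, 0.0], [0.997, 0.073, -0.0], [-0.0, 0.0, -1.0]]
ft_force: [-0.2, 0.3, 1.5]
width: 0.0265
time_s: 11.53
ee_pos: [0.4634, -0.2693, 0.2255]
orientation: [[-0.073, 0.997, 0.002], [0.997, 0.073, -0.002], [-0.003, 0.002, -1.0]]
ft_force: [-0.4, 0.6, -1.7]
width: 0.0273
[ 0.46335797 -0.26930024  0.22546885] [-0.40495272  0.58135666 -1.70187248]
```

View pics/c7.png

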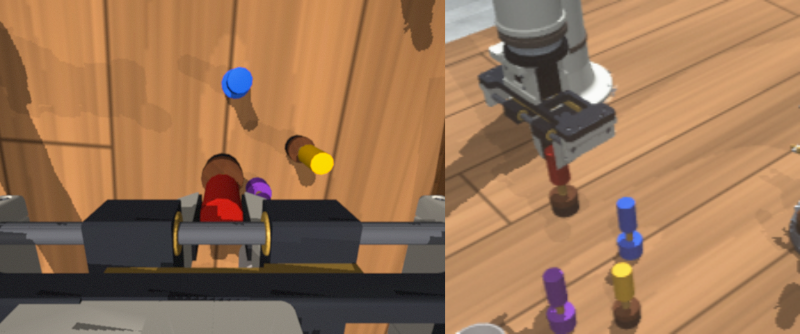

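The dauber is held upright, and the blue, purple and yellow ones still stand. Now I carry it to a spot in front of the hook.

```bash
python3 -m jog '[{"claw":0,"dx":0,"dy":0,"dz":-0.02,"rx":0,"ry":0,"rz":0},{"claw":0,"dx":0.0352,"dy":0.0107,"dz":0,"rx":0,"ry":0,"rz":0},{"claw":0,"dx":0.0352,"dy":0.0107,"dz":0,"rx":0,"ry":0,"rz":0},{"claw":0,"dx":0.0352,"dy":0.0107,"dz":0,"rx":0,"ry":0,"rz":0},{"claw":0,"dx":0.0352,"dy":0.0107,"dz":0,"rx":0,"ry":0,"rz":0},{"claw":0,"dx":0.0352,"dy":0.0107,"dz":0,"rx":0,"ry":0,"rz":0},{"claw":0,"dx":0.0352,"dy":0.0107,"dz":0,"rx":0,"ry":0,"rz":0},{"claw":0,"dx":0.0352,"dy":0.0107,"dz":0,"rx":0,"ry":0,"rz":0},{"claw":0,"dx":0.0352,"dy":0.0107,"dz":0,"rx":0,"ry":0,"rz":0},{"claw":0,"dx":0.0352,"dy":0.0107,"dz":0,"rx":0,"ry":0,"rz":0},{"claw":0,"dx":0.0352,"dy":0.0107,"dz":0,"rx":0,"ry":0,"rz":0},{"claw":0,"dx":0,"dy":0,"dz":0,"rx":0,"ry":0,"rz":0},{"claw":0,"dx":0,"dy":0,"dz":0,"rx":0,"ry":0,"rz":0},{"claw":0,"dx":0,"dy":0,"dz":0,"rx":0,"ry":0,"rz":0}]'
python3 - <<'E'
from h import *
s,_=snap('wrist','w8.png');print(s['ee_pos'],s['ft_force'],s['orientation']); snap('scene','s8.png')
a=cv2.imread('pics/w8.png');b=cv2.resize(cv2.imread('pics/s8.png')[130:330,280:492],(510,480))
cv2.imwrite('pics/c8.png',cv2.resize(np.hstack([a,b]),(800,334)))
E
```

```text
time_s: 12.8
ee_pos: [0.5426, 0.0898, 0.2424]
orientation: [[-0.074, 0.997, -0.003], [0.997, 0.074, -0.001], [-0.0, -0.003, -1.0]]
ft_force: [-0.6, -0.6, -1.6]
width: 0.027
[0.54255222 0.08975682 0.24241463] [-0.6344664  -0.55021884 -1.6089557 ] [[-7.42524266e-02  9.97234637e-01 -3.10728098e-03]
 [ 9.97239371e-01  7.42506150e-02 -6.94546346e-04]
 [-4.61908149e-04 -3.15027468e-03 -9.99994931e-01]]
```

View pics/c8.png

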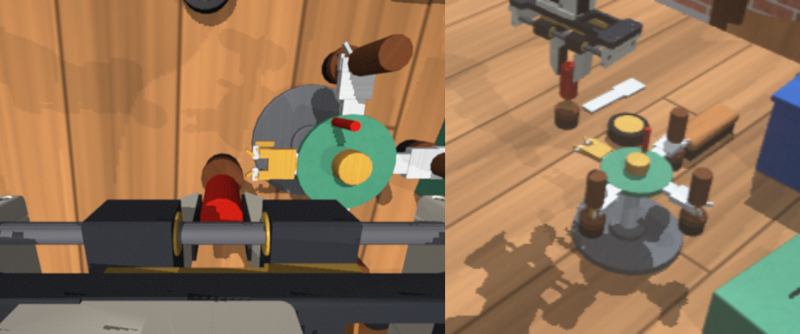

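```bash
python3 - <<'E'
from h import *
a=cv2.imread('pics/w8.png')
cv2.imwrite('pics/w8c.png',cv2.resize(a[180:290,340:450],None,fx=5,fy=5,interpolation=2))
s=status.read_state();c=cam('wrist',s);t=cam('top')
print('hub',onz(c,(353*1.438,169*1.438),.16))
print('pred mouth',proj(c,(.5697,.0923,.14)),'base',proj(c,(.6236,.0957,.14)))
E
```

```text
hub [0.67788705 0.09970506 0.16      ]
pred mouth [353.59085034 235.3633573 ] base [423.65328323 235.86978581]
```

View pics/w8c.png

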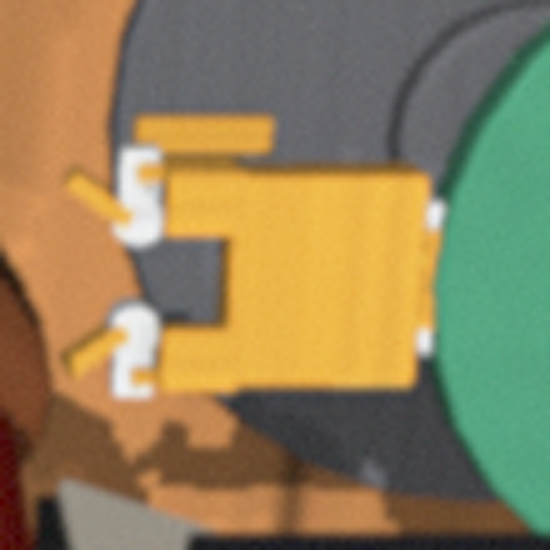

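```bash
python3 - <<'E'
from h import *
s=status.read_state();c=cam('wrist',s)
f=lambda x,y:(340+x/5,180+y/5)
print('slotback',onz(c,f(223,281),.14),'base',onz(c,f(425,279),.14),'jaws',onz(c,f(135,273),.1325),'mouth',onz(c,f(75,272),.135),'mark',onz(c,f(205,135),.014))
print(s['ee_pos'])
E
```

```text
slotback [0.59361689 0.09331817 0.14      ] base [0.62462624 0.09582837 0.14      ] jaws [0.58112509 0.09168537 0.1325    ] mouth [0.57132133 0.0918337  0.135     ] mark [0.61191687 0.09363468 0.014     ]
[0.54307913 0.08807665 0.24289939]
```

```bash
python3 -m jog '[{"claw":0,"dx":0.001,"dy":0,"dz":0.023,"rx":0,"ry":0,"rz":0},{"claw":0,"dx":0,"dy":0,"dz":0.023,"rx":0,"ry":0,"rz":0},{"claw":0,"dx":0,"dy":0,"dz":0.021,"rx":0,"ry":0,"rz":0},{"claw":0,"dx":0,"dy":0,"dz":0,"rx":0,"ry":0,"rz":0},{"claw":0,"dx":0,"dy":0,"dz":0,"rx":0,"ry":0,"rz":0},{"claw":0,"dx":0,"dy":0,"dz":0,"rx":0,"ry":0,"rz":0}]'
python3 - <<'E'
from h import *
s,_=snap('scene','s9.png');print(s['ee_pos'],s['ft_force'])
b=cv2.imread('pics/s9.png')[190:290,320:450];cv2.imwrite('pics/c9.png',cv2.resize(b,None,fx=5,fy=5,interpolation=2))
E
```

```text
time_s: 13.4
ee_pos: [0.5442, 0.0904, 0.1781]
orientation: [[-0.071, 0.997, 0.001], [0.997, 0.071, 0.0], [0.0, 0.001, -1.0]]
ft_force: [-0.1, 0.7, -0.3]
width: 0.0269
[0.54416631 0.09038394 0.17806399] [-0.14068128  0.66761747 -0.30880545]
```

View pics/c9.png

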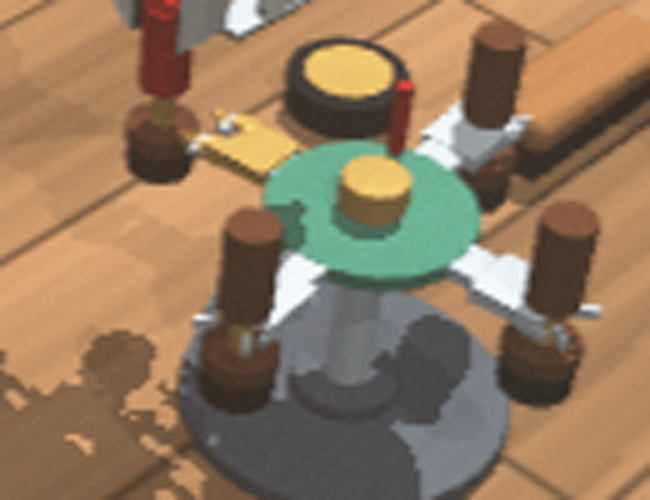

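The neck is lined up with the mouth in the scene view: neck at (163,110) in the crop, fork at (215,130). I'll drop 3 mm and advance to just before the jaws.

```bash
python3 -m jog '[{"claw":0,"dx":0,"dy":0,"dz":0.003,"rx":0,"ry":0,"rz":0},{"claw":0,"dx":0,"dy":0.008,"dz":0,"rx":0,"ry":0,"rz":-0.4},{"claw":0,"dx":0,"dy":0.008,"dz":0,"rx":0,"ry":0,"rz":0},{"claw":0,"dx":0,"dy":0.006,"dz":0,"rx":0,"ry":0,"rz":0},{"claw":0,"dx":0,"dy":0.004,"dz":0,"rx":0,"ry":0,"rz":0},{"claw":0,"dx":0,"dy":0,"dz":0,"rx":0,"ry":0,"rz":0},{"claw":0,"dx":0,"dy":0,"dz":0,"rx":0,"ry":0,"rz":0}]'
python3 - <<'E'
from h import *
s,_=snap('scene','s10.png');print(s['ee_pos'],s['ft_force'])
b=cv2.imread('pics/s10.png')[190:290,320:450];cv2.imwrite('pics/c10.png',cv2.resize(b,None,fx=5,fy=5,interpolation=2))
E
```

```text
time_s: 14.03
ee_pos: [0.5696, 0.0935, 0.174]
orientation: [[-0.08, 0.997, -0.0], [0.997, 0.08, 0.0], [0.0, -0.0, -1.0]]
ft_force: [0.3, 0.5, -1.9]
width: 0.0264
[0.56960039 0.0935145  0.1740122 ] [ 0.27443269  0.53814184 -1.8504934 ]
```

View pics/c10.png

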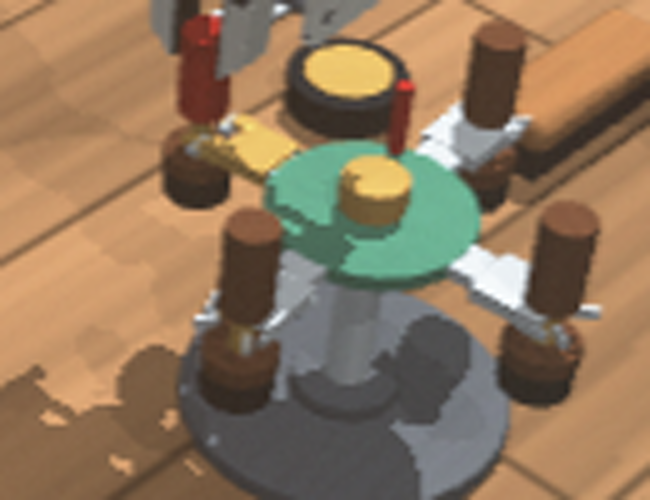

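```bash
python3 -m jog '[{"claw":0,"dx":-0.0015,"dy":0.002,"dz":0,"rx":0,"ry":0,"rz":0},{"claw":0,"dx":0,"dy":0.002,"dz":0,"rx":0,"ry":0,"rz":0},{"claw":0,"dx":0,"dy":0,"dz":0,"rx":0,"ry":0,"rz":0}]' | grep -E "ee|ft"
python3 -m jog '[{"claw":0,"dx":0,"dy":0.0015,"dz":0,"rx":0,"ry":0,"rz":0},{"claw":0,"dx":0,"dy":0,"dz":0,"rx":0,"ry":0,"rz":0}]' | grep -E "ee|ft"
python3 -m jog '[{"claw":0,"dx":0,"dy":0.0015,"dz":0,"rx":0,"ry":0,"rz":0},{"claw":0,"dx":0,"dy":0,"dz":0,"rx":0,"ry":0,"rz":0}]' | grep -E "ee|ft"
```

```text
ee_pos: [0.5737, 0.0919, 0.1741]
ft_force: [0.3, -0.0, -1.7]
ee_pos: [0.5749, 0.0923, 0.1741]
ft_force: [-1.3, 0.3, -2.6]
ee_pos: [0.5761, 0.0924, 0.174]
ft_force: [-1.4, 0.2, -0.7]
```

```bash
python3 -m jog '[{"claw":0,"dx":0,"dy":0.0015,"dz":0,"rx":0,"ry":0,"rz":0},{"claw":0,"dx":0,"dy":0,"dz":0,"rx":0,"ry":0,"rz":0}]' | grep -E "ee|ft"
python3 -m jog '[{"claw":0,"dx":0,"dy":0.0015,"dz":0,"rx":0,"ry":0,"rz":0},{"claw":0,"dx":0,"dy":0,"dz":0,"rx":0,"ry":0,"rz":0}]' | grep -E "ee|ft"
python3 -m jog '[{"claw":0,"dx":0,"dy":0.0015,"dz":0,"rx":0,"ry":0,"rz":0},{"claw":0,"dx":0,"dy":0,"dz":0,"rx":0,"ry":0,"rz":0}]' | grep -E "ee|ft"
```

```text
ee_pos: [0.5775, 0.0923, 0.1738]
ft_force: [-2.6, 0.3, -1.3]
ee_pos: [0.5797, 0.0924, 0.174]
ft_force: [-2.2, -0.1, -2.0]
ee_pos: [0.5818, 0.0926, 0.1743]
ft_force: [-1.2, 0.3, -1.8]
```

```bash
python3 -m jog '[{"claw":0,"dx":0,"dy":0.0015,"dz":0,"rx":0,"ry":0,"rz":0},{"claw":0,"dx":0,"dy":0,"dz":0,"rx":0,"ry":0,"rz":0}]' | grep -E "ee|ft"
python3 -m jog '[{"claw":0,"dx":0,"dy":0.0015,"dz":0,"rx":0,"ry":0,"rz":0},{"claw":0,"dx":0,"dy":0,"dz":0,"rx":0,"ry":0,"rz":0}]' | grep -E "ee|ft"
python3 -m jog '[{"claw":0,"dx":0,"dy":0.001,"dz":0,"rx":0,"ry":0,"rz":0},{"claw":0,"dx":0,"dy":0,"dz":0,"rx":0,"ry":0,"rz":0}]' | grep -E "ee|ft"
python3 -m jog '[{"claw":0,"dx":0,"dy":0.001,"dz":0,"rx":0,"ry":0,"rz":0},{"claw":0,"dx":0,"dy":0,"dz":0,"rx":0,"ry":0,"rz":0}]' | grep -E "ee|ft"
```

```text
ee_pos: [0.5835, 0.0929, 0.1745]
ft_force: [0.8, 1.4, -2.1]
ee_pos: [0.5849, 0.0928, 0.1745]
ft_force: [0.5, -0.7, -1.3]
ee_pos: [0.5854, 0.0927, 0.1742]
ft_force: [-0.0, -0.7, -2.2]
ee_pos: [0.5862, 0.0928, 0.1742]
ft_force: [-0.6, 0.6, -1.1]
```

Past the jaws: the force peaked, then dropped. Now I feel for the back.

```bash
python3 -m jog '[{"claw":0,"dx":0,"dy":0.001,"dz":0,"rx":0,"ry":0,"rz":0},{"claw":0,"dx":0,"dy":0,"dz":0,"rx":0,"ry":0,"rz":0}]' | grep -E "ee|ft"
python3 -m jog '[{"claw":0,"dx":0,"dy":0.001,"dz":0,"rx":0,"ry":0,"rz":0},{"claw":0,"dx":0,"dy":0,"dz":0,"rx":0,"ry":0,"rz":0}]' | grep -E "ee|ft"
python3 -m jog '[{"claw":0,"dx":0,"dy":0.001,"dz":0,"rx":0,"ry":0,"rz":0},{"claw":0,"dx":0,"dy":0,"dz":0,"rx":0,"ry":0,"rz":0}]' | grep -E "ee|ft"
```

```text
ee_pos: [0.5872, 0.093, 0.1741]
ft_force: [0.1, 0.2, -1.5]
ee_pos: [0.5875, 0.0931, 0.174]
ft_force: [-1.8, 0.3, -0.4]
ee_pos: [0.5878, 0.0932, 0.1739]
ft_force: [-5.7, -0.4, 1.9]
```

The back is felt at TCP x = 0.5877, exactly as predicted. I'll relieve the push and lower.

```bash
python3 -m jog '[{"claw":0,"dx":0,"dy":-0.0012,"dz":0,"rx":0,"ry":0,"rz":0},{"claw":0,"dx":0,"dy":0,"dz":0.001,"rx":0,"ry":0,"rz":0},{"claw":0,"dx":0,"dy":0,"dz":0.001,"rx":0,"ry":0,"rz":0},{"claw":0,"dx":0,"dy":0,"dz":0,"rx":0,"ry":0,"rz":0}]' | grep -E "ee|ft"
python3 -m jog '[{"claw":0,"dx":0,"dy":0,"dz":0.001,"rx":0,"ry":0,"rz":0},{"claw":0,"dx":0,"dy":0,"dz":0,"rx":0,"ry":0,"rz":0}]' | grep -E "ee|ft"
python3 -m jog '[{"claw":0,"dx":0,"dy":0,"dz":0.001,"rx":0,"ry":0,"rz":0},{"claw":0,"dx":0,"dy":0,"dz":0,"rx":0,"ry":0,"rz":0}]' | grep -E "ee|ft"
```

```text
ee_pos: [0.5875, 0.0931, 0.1719]
ft_force: [-3.1, -0.0, 0.2]
ee_pos: [0.5876, 0.0931, 0.1709]
ft_force: [-4.3, -0.4, -0.1]
ee_pos: [0.5876, 0.0932, 0.17]
ft_force: [-3.8, 0.0, 1.1]
```

```bash
python3 -m jog '[{"claw":0,"dx":0,"dy":-0.0006,"dz":0.0007,"rx":0,"ry":0,"rz":0},{"claw":0,"dx":0,"dy":0,"dz":0,"rx":0,"ry":0,"rz":0}]' | grep -E "ee|ft"
python3 -m jog '[{"claw":0,"dx":0,"dy":0,"dz":0.0007,"rx":0,"ry":0,"rz":0},{"claw":0,"dx":0,"dy":0,"dz":0,"rx":0,"ry":0,"rz":0}]' | grep -E "ee|ft"
```

```text
ee_pos: [0.5876, 0.0932, 0.1699]
ft_force: [-5.2, -0.4, 3.5]
ee_pos: [0.5876, 0.0933, 0.1698]
ft_force: [-4.9, -1.1, 8.0]
```

The shoulder touches at TCP z = 0.1699. I'll relieve it, release, and look.

```bash
python3 -m jog '[{"claw":0,"dx":0,"dy":0,"dz":-0.0007,"rx":0,"ry":0,"rz":0},{"claw":50,"dx":0,"dy":0,"dz":0,"rx":0,"ry":0,"rz":0},{"claw":50,"dx":0,"dy":0,"dz":0,"rx":0,"ry":0,"rz":0},{"claw":50,"dx":0,"dy":0,"dz":0,"rx":0,"ry":0,"rz":0},{"claw":50,"dx":0,"dy":0,"dz":0,"rx":0,"ry":0,"rz":0},{"claw":50,"dx":0,"dy":0,"dz":0,"rx":0,"ry":0,"rz":0}]'
python3 - <<'E'
from h import *
s,_=snap('scene','s11.png');print(s['ee_pos'],s['ft_force']);snap('wrist','w11.png')
a=cv2.imread('pics/w11.png');b=cv2.resize(cv2.imread('pics/s11.png')[190:290,330:436],(510,480),interpolation=2)
cv2.imwrite('pics/c11.png',cv2.resize(np.hstack([a,b]),(800,334)))
E
```

```text
time_s: 17.83
ee_pos: [0.5876, 0.0931, 0.1694]
orientation: [[-0.08, 0.997, 0.001], [0.997, 0.08, 0.0], [0.0, 0.001, -1.0]]
ft_force: [-0.5, -0.8, -0.2]
width: 0.0455
[0.5876435  0.09306013 0.16943524] [-0.50820929 -0.75485393 -0.19928412]
```

View pics/c11.png

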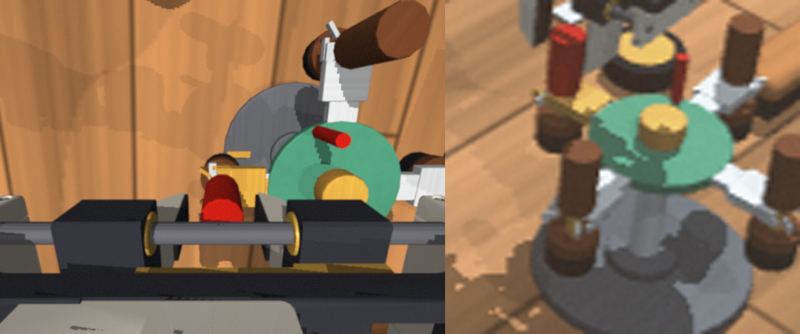

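The dauber hangs upright in the fork between the open fingers. I'll rise straight up and retreat.

```bash
python3 -m jog '[{"claw":50,"dx":0,"dy":0,"dz":-0.01,"rx":0,"ry":0,"rz":0},{"claw":50,"dx":0,"dy":0,"dz":-0.02,"rx":0,"ry":0,"rz":0},{"claw":50,"dx":0,"dy":0,"dz":-0.03,"rx":0,"ry":0,"rz":0},{"claw":50,"dx":0,"dy":0,"dz":-0.03,"rx":0,"ry":0,"rz":0},{"claw":50,"dx":0,"dy":0,"dz":-0.03,"rx":0,"ry":0,"rz":0},{"claw":50,"dx":-0.03,"dy":-0.015,"dz":0,"rx":0,"ry":0,"rz":0},{"claw":50,"dx":-0.03,"dy":-0.015,"dz":0,"rx":0,"ry":0,"rz":0},{"claw":50,"dx":-0.03,"dy":-0.015,"dz":0,"rx":0,"ry":0,"rz":0},{"claw":50,"dx":-0.03,"dy":-0.015,"dz":0,"rx":0,"ry":0,"rz":0},{"claw":50,"dx":-0.03,"dy":-0.015,"dz":0,"rx":0,"ry":0,"rz":0},{"claw":50,"dx":-0.03,"dy":-0.015,"dz":0,"rx":0,"ry":0,"rz":0},{"claw":50,"dx":-0.03,"dy":-0.015,"dz":0,"rx":0,"ry":0,"rz":0},{"claw":50,"dx":-0.03,"dy":-0.015,"dz":0,"rx":0,"ry":0,"rz":0},{"claw":50,"dx":0,"dy":0,"dz":0,"rx":0,"ry":0,"rz":0},{"claw":50,"dx":0,"dy":0,"dz":0,"rx":0,"ry":0,"rz":0}]'
python3 - <<'E'
from h import *
snap('scene','s12.png');snap('top','t12.png')
a=cv2.resize(cv2.imread('pics/s12.png')[180:300,330:460],None,fx=4,fy=4,interpolation=2);b=cv2.resize(cv2.imread('pics/t12.png')[110:230,190:320],None,fx=4,fy=4,interpolation=2)
cv2.imwrite('pics/c12.png',cv2.resize(np.hstack([a,b]),(800,369)))
t=cam('top');sc=cam('scene')
for n,c in(('t12.png',t),('s12.png',sc)):
    hs=cv2.cvtColor(cv2.imread('pics/'+n),cv2.COLOR_BGR2HSV);m=((hs[...,0]<6)|(hs[...,0]>174))&(hs[...,1]>170)&(hs[...,2]>130)
    k,l,st,ce=cv2.connectedComponentsWithStats(m.astype(np.uint8))
    for i in range(1,k):
        if st[i,4]>8: 
            X=onz(c,ce[i],.192)
            if abs(X[0]-.6)<.1 and abs(X[1]-.1)<.1: print(n,ce[i],st[i],X,np.linalg.norm(X[:2]-[.679,.1015]))
print('expected',proj(t,(.5877,.0944,.192)),proj(sc,(.5877,.0944,.192)))
E
```

```text
time_s: 19.18
ee_pos: [0.4861, -0.1583, 0.2899]
orientation: [[-0.075, 0.997, 0.0], [0.997, 0.075, -0.001], [-0.001, 0.0, -1.0]]
ft_force: [-0.1, 1.6, 0.4]
width: 0.0457
t12.png [227.63636364 171.45454545] [226 170   4   4  11] [0.65580315 0.14448009 0.192     ] 0.04884037585392223
t12.png [251.128 204.432] [245 199  13  12 125] [0.58745365 0.09428048 0.192     ] 0.09183058331169457
s12.png [366.31818182 200.06818182] [362 198  10   5  44] [0.58842421 0.09265286 0.192     ] 0.09100684554562523
expected [251.07270875 204.31284324] [366.57014854 199.67959184]
```

View pics/c12.png

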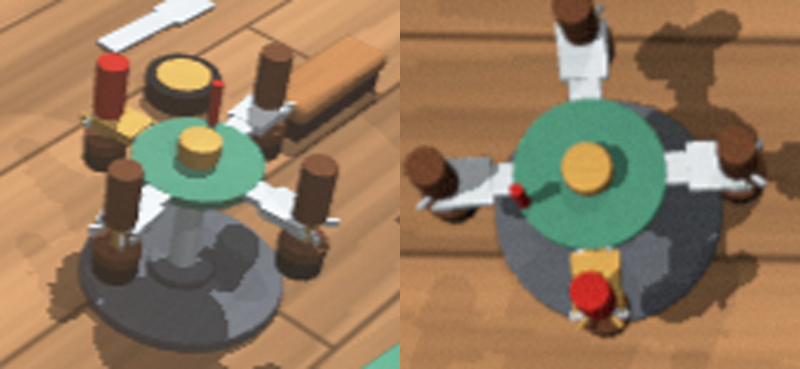

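View pics/t12.png

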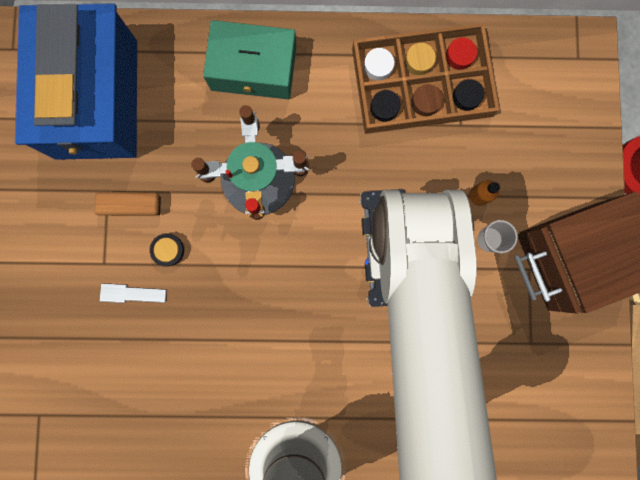

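In both views the red handle top is within 2 mm of the expected hung position, upright. The pin pixel (227.6,171.5) has not changed since the stop was felt, and the other objects in view are where they were. Handing in.

```bash
python3 -c "
from station import order
print(order.close_job())"
```

```text
the job is handed in; nothing more can be done
None
```

I finished the job and handed it in at about 19 s of the 70 s allowed. The interface gave no verdict.

- **Carousel:** I turned it by the red pin until it stalled against the stop at about 7 N on the wrist. The pin ended within about 1 mm of where the front mark predicted. Its pixel did not move between the stop and my last picture.
- **Dauber:** I pushed the neck through the jaws at about 2.5 N. It met the back of the slot at about 6 N, where the picture had put it, with the seat 91 mm from the axis. I set the shoulder down at about 8 N (all these are wrist readings) and let go.
- **Last checks:** The top and scene views put the handle top at (0.587, 0.094) and (0.588, 0.093), against an expected (0.588, 0.094) at hung height. It stands upright and the gripper is clear of it.
- **Other things on the table:** The tin, horn, brush, cup and bottle are where they were. In that last top view the arm covered the yellow, blue and purple daubers. I last saw them standing just after the red one was lifted, and I carried it 40 mm or more above them.
- **Disagreements:**
  - The jaw peak was a little below the stated 3 to 7 N, perhaps because I only read the force at the end of each step.
  - A wrist-camera fix of the front mark differed by about 0.05 rad from the first top-view one. I relied on the felt stop instead.

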